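# Tip a tool-rest casting onto its machined face and bed it into the datum corner

### The job

Push the standing green casting over, high on its green back, so that it topples onto its bright machined face on the plywood bed; do not lift it. Then slide it sideways until its long side lies square against the blue rail, press it there with about 15 N for a second, then slide it along the blue rail until its end is flush against the steel jaw of the yellow end stop, wherever the jaw has been set, press that home in the same way, and let go. Never let it bear on a rail or the jaw with more than 25 N, and leave the seven other things on the bed and bench where they are.

Things in the scene. Friction and masses are not known exactly. Their poses are not given: they have to be found in the camera images.
- casting: Ribbed block, 60 (x) x 88 (y) x 150 mm (z, its length), 0.44 to 0.66 kg, green but for one bright bare face. Stands on end on the bed, z up. Origin: centre of the end it stands on; faces at x = +-30, y = +-44 mm. +x points out of the bright machined face, which looks roughly towards the end stop; -x out of the green back with two bolt bosses. Toppled right: x straight down, z towards the end stop, 60 mm high.
- casting_mid (a point): Centre of the casting (75 mm along its z from the origin), near its centre of mass; axes as the casting's. The casting is solid; its long sides (y) have pockets 4 mm deep within flat rims. Sliding it about on the bed, lying, takes some 2 to 7 N.
- bed: Fixed plywood bed on the bench, 400 (x) x 460 mm (y), 15 mm thick (top at z = 15 mm). Origin on its underside, 170 mm from the near edge, 230 mm from the far one, midway across; x points to the far edge, away from the robot, y to the left. Two rails run along its x, one on either side, 300 mm apart between their inner faces.
- blue_rail: Fixed rigid blue bar on the bed, the datum rail: 300 (x) x 20 (y) x 30 mm high. Origin: centre of its underside; x runs along the bar, parallel to the bed's x. It stands on the left or on the right side of the bed. Seated, the casting's centre line lies 54 mm from the bar's centre line, on the inner side.
- red_rail: Fixed rigid red bar like the blue one, on the opposite side of the bed; not used. Origin: centre of its underside.
- end_stop: Fixed yellow bar across the far part of the bed: 20 (x) x 280 (y) x 30 mm high. Origin: centre of its underside; x as the bed's. On its near side it carries a flat steel jaw 8 mm thick, parallel to it, on screws: rigid once set, but set anew each time, its near face 18 to 58 mm from the bar's centre line; that is not measured, so feel for it. The casting seats with its end on the jaw.
- collar: Bystander: steel collar, 52 mm across, 28 mm high, on the bed, outside the left-hand rail. Origin: centre of its underside.
- plug: Bystander: brass plug gauge, 36 mm across, 50 mm high, on the bed, outside the right-hand rail. Origin: centre of its underside.
- pan: Bystander: shallow spun aluminium dish, 150 mm across, 28 mm high, on the table left of the bed. Origin: centre of its underside.
- carton: Bystander: yellow carton 75 x 150 x 50 mm (x, y, z) on the table. Origin: centre of its underside.
- wax: Bystander: brown wax block 60 x 100 x 45 mm (x, y, z) on the table. Origin: centre of its underside.
- sprayer: Bystander: white spray bottle with red head, 72 mm across, 160 mm high, on the table. Origin: centre of its underside.
- spanner: Bystander: 200 mm steel spanner lying on the table along its own x. Origin: centre of its underside.

How it is judged:
On the way, in this order (a step that is already met when the one before it is completed fails the run):
1. the casting has toppled onto its machined face on the bed (angle between casting's own x axis and vertical above 3.06 rad and z of casting_mid in the frame of bed below 0.05 m), for 0.2 s.
2. lying on its machined face, its long side is pressed square against the blue rail with 5 N or more (all of step 1 and contact force between casting and blue_rail above 5 N and angle between the z axis of casting and the x axis of bed, either way round below 0.04 rad), for 0.3 s.
3. its end is pressed against the jaw of the yellow end stop with 5 N or more, its long side still against the blue rail (all of step 1 and contact force between casting and end_stop above 5 N and y of casting_mid in the frame of blue_rail between -0.058 and 0.058 m and angle between the z axis of casting and the x axis of bed, either way round below 0.04 rad), for 0.3 s.
At the end, for the whole second after the job is handed in: The casting lies at rest on its machined face on the bed, within 3 mm of the blue rail, its end where the steel jaw can be (its centre 90 to 136 mm before the centre line of the yellow bar; step 3 checks the touch), parallel to the rail within 0.04 rad, and the robot has let go of it (all of step 1 and y of casting_mid in the frame of blue_rail between -0.057 and 0.057 m and x of casting_mid in the frame of end_stop between -0.136 and -0.09 m and angle between the z axis of casting and the x axis of bed, either way round below 0.04 rad and linear speed of casting below 0.01 m/s and contact force between casting and the arm below 0.1 N and contact force between casting and the fingers below 0.1 N).
It fails at once if the casting is pressed against a rail or the end stop's jaw with more than 25 N (contact force between casting and blue_rail above 25 N or contact force between casting and red_rail above 25 N or contact force between casting and end_stop above 25 N).
It fails at once if the casting is lifted (z of casting_mid in the frame of bed above 0.115 m).
It fails at once if one of the seven other things is moved by more than 20 mm (distance of any of collar, plug, pan, carton, wax, sprayer, spanner from where it was at the start of the episode above 0.02 m).
It also fails if it takes over 67 s, if anything falls off the work surface, if the arm or the gripper's body presses on something with over 40 N, if the wrist force passes 120 N, or if a joint passes its speed limit or range.

### The arm

A 7-joint arm with a two-finger parallel gripper is mounted at the origin on the work surface. World frame = base frame: x ahead of the robot, y to its left, z up, the work surface at z = 0. Lengths are in m, angles in rad, forces in N, time in s.
With the tool pointing down it reaches from about 0.4 to 0.875 m from the base axis. Payload 6.5 kg.
Tool frame: the origin (TCP) lies midway between the tips of the shut fingers; the grasp point (between the pads) lies 19 mm behind it; z points along the fingers, y is the line along which they close (so a half turn about z gives the same grasp; the last joint's range is limited). The gripper opens to 85 mm and grips with 20 to 120 N. Pads are 22 mm wide; open, the fingers measure 114 mm over their backs; the gripper's body (76 mm by 85 mm) begins 54 mm behind the grasp point. The pads swing forward as they close: fully open they stand 13 mm farther back than shut.
Start: joints at [1.05, 0.536, -0.004, 1.538, 0.003, 1.067, -0.071], TCP at [0.286, -0.584, 0.231] pointing down, gripper open.
Joint ranges: [-2.7, 2.7], [-0.37, 2.16], [-1.27, 1.26], [0.24, 2.4], [-1.31, 4.45], [0.19, 1.91], [-2.76, 2.76]. Speed limits (rad/s): [2.39, 2.39, 3.14, 3.14, 3.14, 3.14, 3.14].

### API

Orientations are given as a rotation vector (axis times angle).
In Python, from station import manip gives the robot as it stands.
- The arm moves only by the shell command python3 -m creep 'ROWS' [FORCE]. ROWS is JSON, a list of rows, each an object with "offset": the shift along the tool's x, y, z in units of 40 mm (1.0 is 40 mm), a list of three; "delta_rot": the turn, a rotation vector about the tool's x, y, z in units of 6 degrees (1.0 is 6 degrees), a list of three; "jaw": the finger opening in mm, from 0 to 85.4. A call has 1 to 20 rows; each row is the pose to reach, as a shift and turn from the pose commanded when the call began, along the tool's axes at that moment; what a row does not reach only later rows make up. A row lasts 1/12 s, in which the tool goes at most 41.7 mm and 7.16 degrees, less where a joint would pass 70% of its speed; a pose out of reach is approached as far as the arm can. A call with a gripper value outside its range is refused whole. The fingers move at their own pace and stop on an object; FORCE is the grip in N (left out, the last holds). Time passes only in rows, so rows that repeat a pose let the fingers close. It gives the time, the measured TCP pose, the force, the opening and the grip force at its end, in the units of the state.
- manip.observe(): the state, without advancing time (a new reading comes with each control period).
- manip.snapshot(name): name is "side" or "top"; returns the picture (420x560x3 uint8, red, green, blue); there is no depth.
- manip.camera_info(name): a dict with "K" (3x3 intrinsics, pixels), "R" (3x3) and "t" (3): a world point X has camera coordinates R X + t. Camera axes: x right, y down, z forward; pixel columns grow to the right and rows downward; lengths in m; the calibration is good to about 2 mm. A picture is of the moment at which its call begins. camera_info takes no time and is no camera call.
- manip.hand_in(): hands the job in; it is judged then, once.
The state is a dict: "time_s": time; "qpos": joint angles; "joint_velocities": joint speeds; "tau": joint torques, N m; "position": TCP position; "orientation": TCP orientation; "force": force on the tool from outside, world axes, zero at the start; "wrist_torque": the same for the moment, N m; "grip_width": opening from 0.0 (shut) to 1.0 (fully open); "grasp_force": force on a finger pad.
Only numpy, scipy, OpenCV 4.12 (cv2) and the standard library are available. Lean on these libraries where they do the work, as an engineer would, in place of code of your own. Each camera call takes 0.05 s, during which the arm holds its last target. There are 200 camera calls.

## Working session

There is one attempt and no reset: what is moved stays moved. The work goes in short steps, Python scripts to look and compute and a shell command to move; the robot and the scene stay as the last step left them, time stands still between calls to the robot, and variables do not carry over. Pictures are saved under pics/ and viewed, at most 10 in all, crops included, and the job is handed in when it is done.

```bash
mkdir -p pics; python3 - <<'E'
from station import manip
import cv2,numpy as np
np.set_printoptions(precision=4,suppress=True)
for n in("side","top"):
    im=manip.snapshot(n); cv2.imwrite(f"pics/{n}0.png",cv2.cvtColor(im,cv2.COLOR_RGB2BGR))
    c=manip.camera_info(n); print(n,c["K"],c["R"],c["t"],-np.array(c["R"]).T@c["t"])
print(manip.observe())
E
```

```text
side [[405.0108   0.     272.975 ]
 [  0.     405.0108 211.5188]
 [  0.       0.       1.    ]] [[-0.8324 -0.5539 -0.0194]
 [-0.4198  0.6529 -0.6305]
 [ 0.3619 -0.5167 -0.776 ]] [0.481  0.2998 1.0938] [0.1304 0.6358 1.0471]
top [[497.4591   0.     287.5205]
 [  0.     497.4591 208.6477]
 [  0.       0.       1.    ]] [[ 0.0098 -0.9999  0.0048]
 [-0.9981 -0.0101 -0.0604]
 [ 0.0604 -0.0042 -0.9982]] [-0.0333  0.5848  1.4309] [ 0.4976 -0.0214  1.4637]
{'time_s': 0.1, 'qpos': array([ 1.0498,  0.5371, -0.0044,  1.5388,  0.0026,  1.0673, -0.0712]), 'joint_velocities': array([-0.0024, -0.001 , -0.    , -0.0024, -0.0005,  0.0009,  0.0015]), 'tau': array([  0.0031, -58.4562,   1.0524, -25.9774,   0.0127,   0.0046,
         0.    ]), 'position': array([ 0.2853, -0.5834,  0.2305]), 'orientation': array([-3.0592, -0.708 ,  0.0007]), 'force': array([-0.1208,  1.3523, -0.2872]), 'wrist_torque': array([0.0222, 0.0474, 0.0301]), 'grasp_force': 0.0, 'grip_width': 1.0008094257945594}
```

View pics/side0.png

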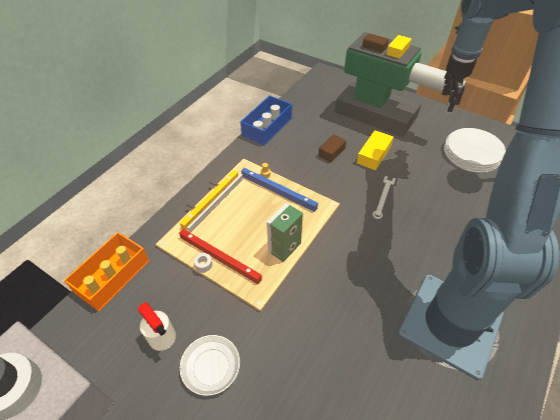

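View pics/top0.png

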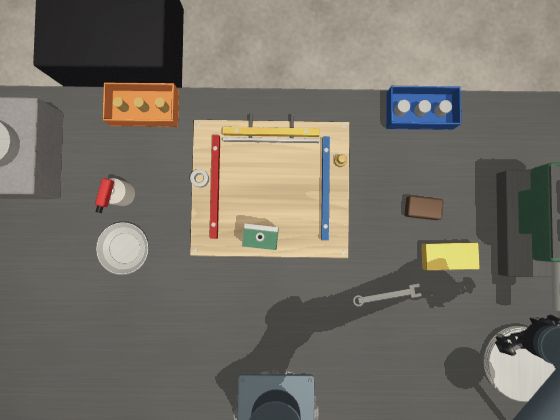

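The top view shows the blue rail on the right at about x=325 px and the red one on the left. The casting stands near the bed's front edge at about (260,237), bright face up-image towards the yellow stop at row 132. The jaw strip is at about row 139.

```bash
cat > h.py <<'E'
from station import manip
import cv2,numpy as np
np.set_printoptions(precision=4,suppress=True)
def ray(n,px,z):
    c=manip.camera_info(n);R,t=np.array(c["R"]),np.array(c["t"]);o=-R.T@t
    px=np.atleast_2d(px).astype(float)
    d=np.c_[px,np.ones(len(px))]@np.linalg.inv(c["K"]).T@R
    return (o+d*((z-o[2])/d[:,2])[:,None])[:,:2]
def mask(im,lo,hi,roi):
    h=cv2.cvtColor(im,cv2.COLOR_RGB2HSV);m=cv2.inRange(h,lo,hi)
    k=np.zeros_like(m);x0,y0,x1,y1=roi;k[y0:y1,x0:x1]=m[y0:y1,x0:x1]
    cs=cv2.findContours(k,cv2.RETR_EXTERNAL,cv2.CHAIN_APPROX_NONE)[0]
    return max(cs,key=cv2.contourArea)[:,0,:]
def rect(n,im,lo,hi,roi,z):
    r=cv2.minAreaRect(ray(n,mask(im,lo,hi,roi),z).astype(np.float32)*1000)
    return np.array(r[0]),r[1],r[2],cv2.boxPoints(r)
E
python3 - <<'E'
from h import *
im=manip.snapshot("top")
for nm,lo,hi,z in(("green",(60,60,30),(90,255,255),.165),("blue",(100,120,50),(125,255,255),.045),("yellow",(20,150,120),(30,255,255),.045),("red",(0,160,60),(8,255,255),.045)):
    r=rect("top",im,lo,hi,(190,115,352,262),z);print(nm,r[0],r[1],r[2]);print(r[3])
big=cv2.resize(im[110:265,185:355],None,fx=4.5,fy=3.8,interpolation=cv2.INTER_CUBIC)
cv2.imwrite("pics/z.png",cv2.cvtColor(big,cv2.COLOR_RGB2BGR))
E
```

```text
green [496.5122  44.8416] (87.94755554199219, 44.49506378173828) 84.23136138916016
[[469.9574   3.3266]
 [514.2272  -1.1457]
 [523.0669  86.3565]
 [478.7972  90.8288]]
blue [ 644.7292 -134.8102] (18.97635269165039, 293.80609130859375) 89.6815185546875
[[ 497.7758 -143.4816]
 [ 791.5773 -145.1147]
 [ 791.6827 -126.1387]
 [ 497.8812 -124.5056]]
yellow [796.9324 -18.0413] (190.3370819091797, 5.086599826812744) 89.56559753417969
[[ 793.6676 -113.1878]
 [ 798.754  -113.2264]
 [ 800.1971   77.1052]
 [ 795.1107   77.1438]]
red [647.1811 182.0803] (21.349353790283203, 293.61834716796875) 89.66919708251953
[[500.3127 172.2534]
 [793.9261 170.5582]
 [794.0494 191.9072]
 [500.436  193.6024]]
```

View pics/z.png

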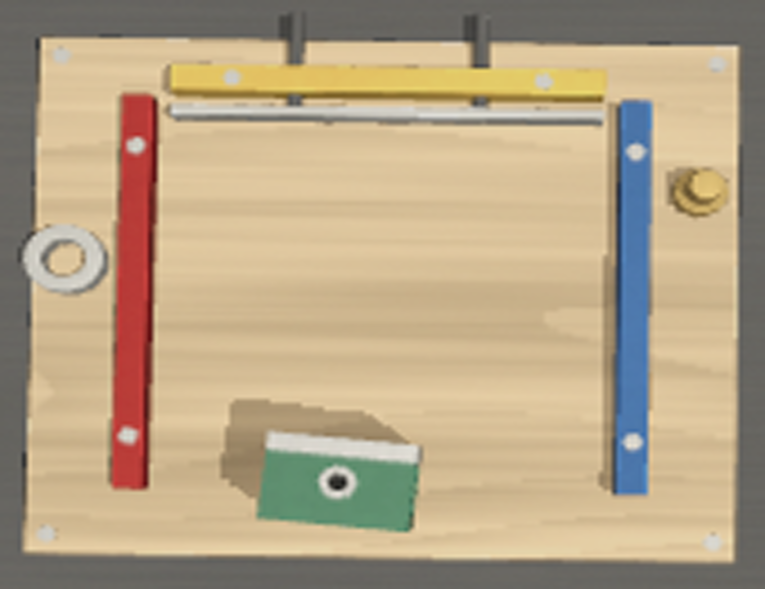

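```bash
python3 -m creep '[{"offset":[3.7,-1.4,0],"delta_rot":[0,0,-4],"jaw":0},{"offset":[7.4,-2.9,0],"delta_rot":[0,0,-9.7],"jaw":0},{"offset":[7.4,-2.9,0],"delta_rot":[0,0,-9.7],"jaw":0},{"offset":[7.4,-2.9,0],"delta_rot":[0,0,-9.7],"jaw":0},{"offset":[7.4,-2.9,0],"delta_rot":[0,0,-9.7],"jaw":0},{"offset":[7.4,-2.9,0],"delta_rot":[0,0,-9.7],"jaw":0},{"offset":[7.4,-2.9,0],"delta_rot":[0,0,-9.7],"jaw":0},{"offset":[7.4,-2.9,0],"delta_rot":[0,0,-9.7],"jaw":0},{"offset":[10.25,-12.6,0],"delta_rot":[0,0,-9.7],"jaw":0},{"offset":[10.25,-12.6,0],"delta_rot":[0,0,-9.7],"jaw":0},{"offset":[10.25,-12.6,0],"delta_rot":[0,0,-9.7],"jaw":0},{"offset":[10.25,-12.6,0],"delta_rot":[0,0,-9.7],"jaw":0},{"offset":[10.25,-12.6,0],"delta_rot":[0,0,-9.7],"jaw":0},{"offset":[10.25,-12.6,0],"delta_rot":[0,0,-9.7],"jaw":0},{"offset":[10.25,-12.6,0],"delta_rot":[0,0,-9.7],"jaw":0},{"offset":[10.25,-12.6,0],"delta_rot":[0,0,-9.7],"jaw":0},{"offset":[10.25,-12.6,0],"delta_rot":[0,0,-9.7],"jaw":0},{"offset":[10.25,-12.6,0],"delta_rot":[0,0,-9.7],"jaw":0},{"offset":[10.25,-12.6,0],"delta_rot":[0,0,-9.7],"jaw":0},{"offset":[10.25,-12.6,0],"delta_rot":[0,0,-9.7],"jaw":0}]' 20
cat >> h.py <<'E'
from scipy.spatial.transform import Rotation as Ro
def st():
    o=manip.observe();R=Ro.from_rotvec(o["orientation"]).as_matrix()
    print(o["time_s"],"pos",o["position"],"F",o["force"],"xhead",np.degrees(np.arctan2(R[1,0],R[0,0])),"z",R[:,2])
    return o,R
def to(x,y,z):
    o,R=st();print("units",R.T@(np.array([x,y,z])-o["position"])/.04)
E
python3 -c "
from h import *
to(.432,.051,.148)"
```

```text
time_s: 1.82
position: [0.4321, 0.0504, 0.2313]
orientation: [2.326, 2.112, -0.0]
force: [-0.4, -0.2, -0.2]
grip_width: 0.001
grasp_force: 0.0
1.8167 pos [0.4321 0.0504 0.2313] F [-0.4194 -0.2442 -0.2401] xhead 84.49079926327855 z [ 0.     -0.0001 -1.    ]
units [ 0.016  -0.0034  2.0834]
```

```bash
python3 -m creep '[{"offset":[0,0,1],"delta_rot":[0,0,0],"jaw":0},{"offset":[0,0,2.08],"delta_rot":[0,0,0],"jaw":0},{"offset":[0,0,2.08],"delta_rot":[0,0,0],"jaw":0},{"offset":[0,0.3,2.08],"delta_rot":[0,0,0],"jaw":0},{"offset":[0,0.5,2.08],"delta_rot":[0,0,0],"jaw":0},{"offset":[0,0.6,2.08],"delta_rot":[0,0,0],"jaw":0},{"offset":[0,0.7,2.08],"delta_rot":[0,0,0],"jaw":0},{"offset":[0,0.8,2.08],"delta_rot":[0,0,0],"jaw":0},{"offset":[0,0.9,2.08],"delta_rot":[0,0,0],"jaw":0},{"offset":[0,1.0,2.08],"delta_rot":[0,0,0],"jaw":0},{"offset":[0,1.1,2.08],"delta_rot":[0,0,0],"jaw":0}]'
python3 - <<'E'
from h import *
im=manip.snapshot("side");cv2.imwrite("pics/s1.png",cv2.cvtColor(cv2.resize(im[140:320,140:400],None,fx=3,fy=3),cv2.COLOR_RGB2BGR))
E
```

```text
time_s: 2.73
position: [0.4765, 0.0445, 0.1483]
orientation: [2.33, 2.107, 0.0]
force: [-0.4, 0.3, 1.2]
grip_width: 0.0
grasp_force: 0.5
```

View pics/s1.png

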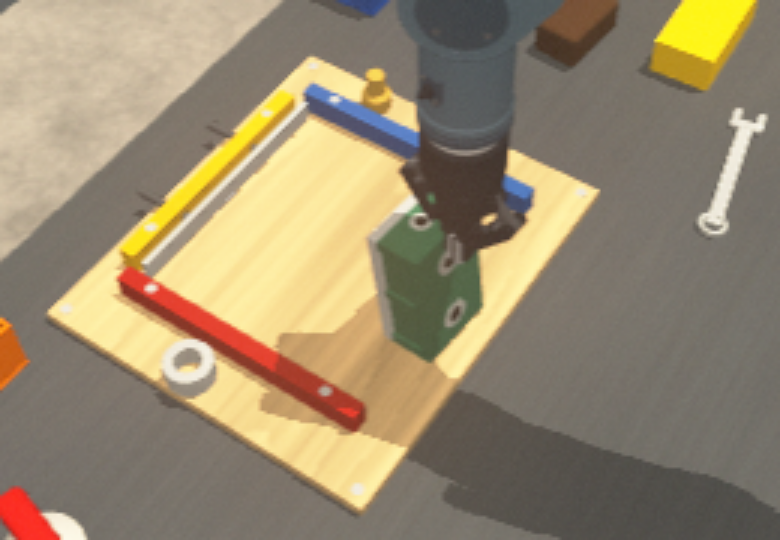

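The fingers press on the green back at about (450,255) in the crop. The casting is tilting about its front edge, so I keep pushing.

```bash
python3 -m creep '[{"offset":[0,0.1,0],"delta_rot":[0,0,0],"jaw":0},{"offset":[0,0.2,0],"delta_rot":[0,0,0],"jaw":0},{"offset":[0,0.3,0],"delta_rot":[0,0,0],"jaw":0},{"offset":[0,0.4,0],"delta_rot":[0,0,0],"jaw":0},{"offset":[0,0.5,0],"delta_rot":[0,0,0],"jaw":0},{"offset":[0,0.6,0],"delta_rot":[0,0,0],"jaw":0},{"offset":[0,0.7,0],"delta_rot":[0,0,0],"jaw":0},{"offset":[0,0.8,0],"delta_rot":[0,0,0],"jaw":0},{"offset":[0,0.9,0],"delta_rot":[0,0,0],"jaw":0},{"offset":[0,1.0,0],"delta_rot":[0,0,0],"jaw":0},{"offset":[0,1.0,0],"delta_rot":[0,0,0],"jaw":0},{"offset":[0,1.0,0],"delta_rot":[0,0,0],"jaw":0},{"offset":[0,1.0,0],"delta_rot":[0,0,0],"jaw":0}]'
python3 - <<'E'
from h import *
im=manip.snapshot("side");cv2.imwrite("pics/s2.png",cv2.cvtColor(cv2.resize(im[140:320,140:400],None,fx=3,fy=3),cv2.COLOR_RGB2BGR))
st()
E
```

```text
time_s: 3.87
position: [0.5158, 0.0406, 0.148]
orientation: [-2.33, -2.107, 0.0]
force: [0.8, 1.1, -0.3]
grip_width: -0.003
grasp_force: 0.0
3.9167 pos [0.5157 0.0406 0.148 ] F [-0.2975 -0.4024 -0.5576] xhead 84.2672419667818 z [-0.0004 -0.0001 -1.    ]
```

View pics/s2.png

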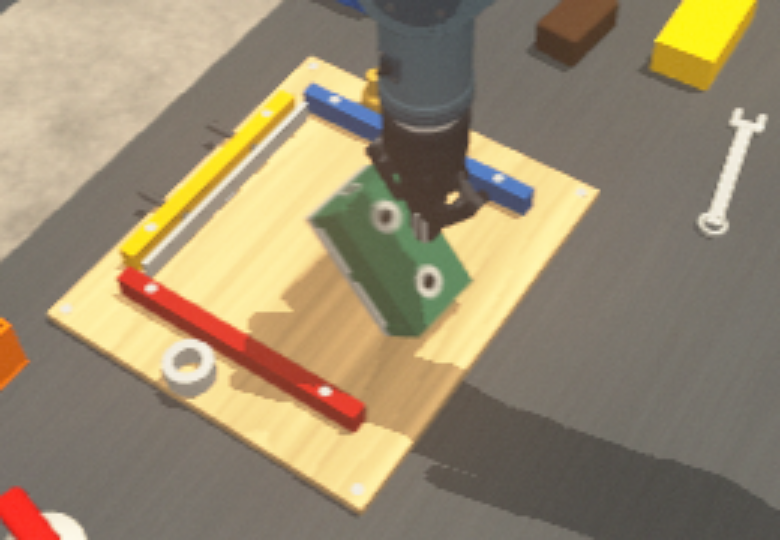

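```bash
python3 -m creep '[{"offset":[0,0,-0.5],"delta_rot":[0,0,0],"jaw":0},{"offset":[0,0,-1],"delta_rot":[0,0,0],"jaw":0},{"offset":[1,0,-1],"delta_rot":[0,0,0],"jaw":0},{"offset":[2,0,-1],"delta_rot":[0,0,0],"jaw":0},{"offset":[3,0,-1],"delta_rot":[0,0,0],"jaw":0},{"offset":[4,0,-1],"delta_rot":[0,0,0],"jaw":0},{"offset":[5,0,-1],"delta_rot":[0,0,0],"jaw":0},{"offset":[5,0,-1],"delta_rot":[0,0,0],"jaw":0}]'
python3 - <<'E'
from h import *
im=manip.snapshot("top");cv2.imwrite("pics/t3.png",cv2.cvtColor(cv2.resize(im[110:265,185:355],None,fx=4,fy=3.8),cv2.COLOR_RGB2BGR))
r=rect("top",im,(60,60,30),(90,255,255),(190,115,352,262),.075);print(r)
E
```

```text
time_s: 4.58
position: [0.5342, 0.2503, 0.189]
orientation: [-2.315, -2.116, -0.009]
force: [-1.0, 1.3, 1.0]
grip_width: 0.003
grasp_force: 0.0
(array([608.2696,  34.1876]), (86.63322448730469, 147.86753845214844), 84.21845245361328, array([[530.3484,  -1.4609],
       [677.4637, -16.3564],
       [686.1908,  69.8361],
       [539.0754,  84.7317]], dtype=float32))
```

View pics/t3.png

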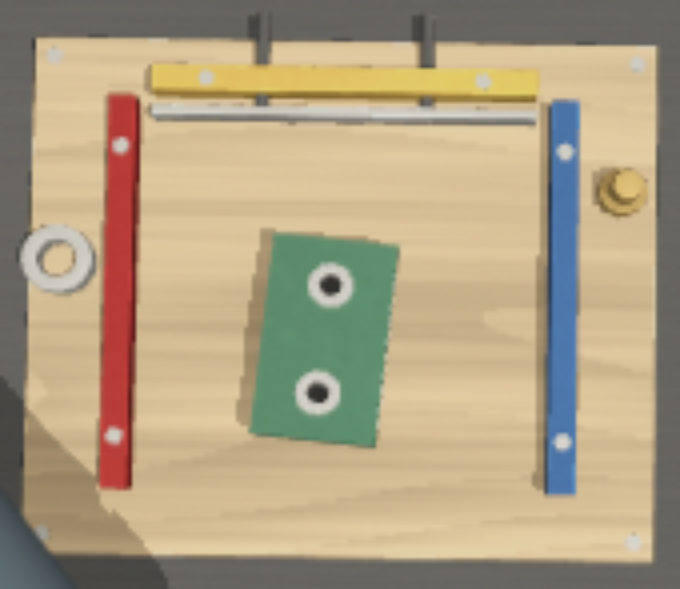

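The casting lies on its machined face, centre about (0.608, 0.034), yaw -5.8°. Next I go down on its left side with the fingers spread.

```bash
python3 -m creep '[{"offset":[-0.8,0.7,0],"delta_rot":[0,0,-0.9],"jaw":70},{"offset":[-1.6,1.4,0],"delta_rot":[0,0,-0.9],"jaw":70},{"offset":[-2.4,2,0],"delta_rot":[0,0,-0.9],"jaw":70},{"offset":[-2.92,2.24,0],"delta_rot":[0,0,-0.9],"jaw":70},{"offset":[-2.92,2.24,0],"delta_rot":[0,0,-0.9],"jaw":70},{"offset":[-2.92,2.24,1],"delta_rot":[0,0,-0.9],"jaw":70},{"offset":[-2.92,2.24,2],"delta_rot":[0,0,-0.9],"jaw":70},{"offset":[-2.92,2.24,3],"delta_rot":[0,0,-0.9],"jaw":70},{"offset":[-2.92,2.24,3.7],"delta_rot":[0,0,-0.9],"jaw":70},{"offset":[-2.92,2.24,3.7],"delta_rot":[0,0,-0.9],"jaw":70},{"offset":[-2.92,2.24,3.7],"delta_rot":[0,0,-0.9],"jaw":70}]'
python3 -c "
from h import *
st()"
```

```text
time_s: 5.55
position: [0.6121, 0.1137, 0.0393]
orientation: [-2.227, -2.213, 0.004]
force: [0.4, -0.4, 0.7]
grip_width: 0.824
grasp_force: 0.0
5.55 pos [0.6121 0.1137 0.0393] F [ 0.3538 -0.3684  0.6921] xhead 89.65076846191602 z [-0.0032 -0.0008 -1.    ]
```

```bash
python3 -m creep '[{"offset":[-0.2,0,0],"delta_rot":[0,0,0],"jaw":70},{"offset":[-0.35,0,0],"delta_rot":[0,0,0],"jaw":70},{"offset":[-0.5,0,0],"delta_rot":[0,0,0],"jaw":70},{"offset":[-0.65,0,0],"delta_rot":[0,0,0],"jaw":70},{"offset":[-0.8,0,0],"delta_rot":[0,0,0],"jaw":70},{"offset":[-1,0,0],"delta_rot":[0,0,0],"jaw":70},{"offset":[-1.2,0,0],"delta_rot":[0,0,0],"jaw":70},{"offset":[-1.4,0,0],"delta_rot":[0,0,0],"jaw":70},{"offset":[-1.6,0,0],"delta_rot":[0,0,0],"jaw":70},{"offset":[-1.8,0,0],"delta_rot":[0,0,0],"jaw":70},{"offset":[-2,0,0],"delta_rot":[0,0,0],"jaw":70},{"offset":[-2.2,0,0],"delta_rot":[0,0,0],"jaw":70},{"offset":[-2.4,0,0],"delta_rot":[0,0,0],"jaw":70},{"offset":[-2.6,0,0],"delta_rot":[0,0,0],"jaw":70},{"offset":[-2.8,0,0],"delta_rot":[0,0,0],"jaw":70},{"offset":[-2.9,0,0],"delta_rot":[0,0,0],"jaw":70},{"offset":[-3,0,0],"delta_rot":[0,0,0],"jaw":70}]'
python3 - <<'E'
from h import *
o,R=st();im=manip.snapshot("top");cv2.imwrite("pics/t4.png",cv2.cvtColor(cv2.resize(im[110:265,185:355],None,fx=4,fy=3.8),cv2.COLOR_RGB2BGR))
E
```

```text
time_s: 6.97
position: [0.6126, -0.0065, 0.0399]
orientation: [-2.229, -2.214, 0.001]
force: [0.3, 3.9, 1.7]
grip_width: 0.816
grasp_force: 2.0
6.9667 pos [ 0.6126 -0.0065  0.0399] F [0.3418 3.9395 1.6899] xhead 89.62272567607843 z [-0.0004 -0.0003 -1.    ]
```

View pics/t4.png

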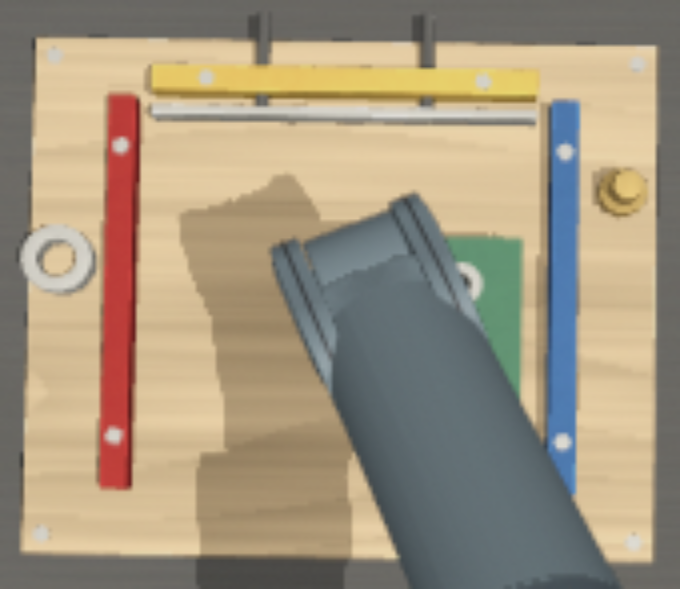

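The casting is now square, its right edge at crop column 522 against the rail face at 550, a gap of about 18 mm. Sliding friction is about 4 N. I close in slowly.

```bash
python3 -m creep '[{"offset":[-0.06,0,0],"delta_rot":[0,0,0],"jaw":70},{"offset":[-0.12,0,0],"delta_rot":[0,0,0],"jaw":70},{"offset":[-0.18,0,0],"delta_rot":[0,0,0],"jaw":70},{"offset":[-0.24,0,0],"delta_rot":[0,0,0],"jaw":70},{"offset":[-0.28,0,0],"delta_rot":[0,0,0],"jaw":70},{"offset":[-0.32,0,0],"delta_rot":[0,0,0],"jaw":70},{"offset":[-0.34,0,0],"delta_rot":[0,0,0],"jaw":70},{"offset":[-0.36,0,0],"delta_rot":[0,0,0],"jaw":70}]'
```

```text
time_s: 7.68
position: [0.6124, -0.0204, 0.0399]
orientation: [-2.228, -2.215, 0.001]
force: [0.5, 2.2, 0.3]
grip_width: 0.819
grasp_force: 1.1
```

```bash
python3 -m creep '[{"offset":[-0.02,0,0],"delta_rot":[0,0,0],"jaw":70},{"offset":[-0.04,0,0],"delta_rot":[0,0,0],"jaw":70}]'
```

```text
time_s: 7.85
position: [0.6124, -0.0218, 0.0399]
orientation: [-2.228, -2.215, 0.001]
force: [-0.2, 1.8, -0.4]
grip_width: 0.819
grasp_force: 1.0
```

```bash
python3 -m creep '[{"offset":[-0.02,0,0],"delta_rot":[0,0,0],"jaw":70},{"offset":[-0.04,0,0],"delta_rot":[0,0,0],"jaw":70}]'
```

```text
time_s: 8.02
position: [0.6125, -0.0234, 0.04]
orientation: [-2.228, -2.215, 0.0]
force: [0.1, 1.0, -1.3]
grip_width: 0.819
grasp_force: 1.0
```

```bash
python3 -m creep '[{"offset":[-0.02,0,0],"delta_rot":[0,0,0],"jaw":70},{"offset":[-0.03,0,0],"delta_rot":[0,0,0],"jaw":70}]'
```

```text
time_s: 8.18
position: [0.6126, -0.0246, 0.04]
orientation: [2.228, 2.215, -0.0]
force: [-0.0, 2.0, -1.1]
grip_width: 0.819
grasp_force: 1.0
```

```bash
python3 -m creep '[{"offset":[-0.02,0,0],"delta_rot":[0,0,0],"jaw":70},{"offset":[-0.04,0,0],"delta_rot":[0,0,0],"jaw":70}]'
```

```text
time_s: 8.35
position: [0.6126, -0.026, 0.04]
orientation: [-2.228, -2.215, 0.0]
force: [-0.1, 2.0, -1.1]
grip_width: 0.815
grasp_force: 1.0
```

```bash
python3 -m creep '[{"offset":[-0.02,0,0],"delta_rot":[0,0,0],"jaw":70},{"offset":[-0.04,0,0],"delta_rot":[0,0,0],"jaw":70}]'
```

```text
time_s: 8.52
position: [0.6127, -0.0277, 0.0401]
orientation: [2.228, 2.215, 0.0]
force: [-0.5, 2.2, -1.1]
grip_width: 0.825
grasp_force: 1.0
```

```bash
python3 -m creep '[{"offset":[-0.02,0,0],"delta_rot":[0,0,0],"jaw":70},{"offset":[-0.02,0,0],"delta_rot":[0,0,0],"jaw":70}]'
```

```text
time_s: 8.68
position: [0.6127, -0.028, 0.0401]
orientation: [-2.228, -2.215, -0.001]
force: [-0.8, 2.8, -0.7]
grip_width: 0.823
grasp_force: 1.6
```

```bash
python3 -m creep '[{"offset":[-0.02,0,0],"delta_rot":[0,0,0],"jaw":70},{"offset":[-0.03,0,0],"delta_rot":[0,0,0],"jaw":70}]'
```

```text
time_s: 8.85
position: [0.6127, -0.0281, 0.0402]
orientation: [-2.227, -2.215, -0.002]
force: [-0.1, 5.3, -0.1]
grip_width: 0.823
grasp_force: 3.2
```

```bash
python3 -m creep '[{"offset":[-0.02,0,0],"delta_rot":[0,0,0],"jaw":70},{"offset":[-0.02,0,0],"delta_rot":[0,0,0],"jaw":70}]'
```

```text
time_s: 9.02
position: [0.6127, -0.0281, 0.0402]
orientation: [-2.226, -2.215, -0.003]
force: [-0.7, 7.7, -0.2]
grip_width: 0.819
grasp_force: 3.6
```

```bash
python3 -m creep '[{"offset":[-0.02,0,0],"delta_rot":[0,0,0],"jaw":70},{"offset":[-0.02,0,0],"delta_rot":[0,0,0],"jaw":70}]'
```

```text
time_s: 9.18
position: [0.6126, -0.0281, 0.0403]
orientation: [-2.225, -2.215, -0.004]
force: [-1.2, 8.4, 1.1]
grip_width: 0.822
grasp_force: 4.3
```

Contact is made and is soft, about 2–3 N per mm commanded. I ramp up to 15–18 N and hold.

```bash
python3 -m creep '[{"offset":[-0.03,0,0],"delta_rot":[0,0,0],"jaw":70},{"offset":[-0.06,0,0],"delta_rot":[0,0,0],"jaw":70},{"offset":[-0.06,0,0],"delta_rot":[0,0,0],"jaw":70},{"offset":[-0.06,0,0],"delta_rot":[0,0,0],"jaw":70}]'
```

```text
time_s: 9.52
position: [0.6127, -0.0282, 0.0406]
orientation: [-2.223, -2.215, -0.007]
force: [-1.3, 12.6, 1.5]
grip_width: 0.819
grasp_force: 6.5
```

```bash
python3 -m creep '[{"offset":[-0.03,0,0],"delta_rot":[0,0,0],"jaw":70},{"offset":[-0.06,0,0],"delta_rot":[0,0,0],"jaw":70},{"offset":[-0.07,0,0],"delta_rot":[0,0,0],"jaw":70},{"offset":[-0.07,0,0],"delta_rot":[0,0,0],"jaw":70},{"offset":[-0.07,0,0],"delta_rot":[0,0,0],"jaw":70},{"offset":[-0.07,0,0],"delta_rot":[0,0,0],"jaw":70},{"offset":[-0.07,0,0],"delta_rot":[0,0,0],"jaw":70},{"offset":[-0.07,0,0],"delta_rot":[0,0,0],"jaw":70},{"offset":[-0.07,0,0],"delta_rot":[0,0,0],"jaw":70},{"offset":[-0.07,0,0],"delta_rot":[0,0,0],"jaw":70},{"offset":[-0.07,0,0],"delta_rot":[0,0,0],"jaw":70},{"offset":[-0.07,0,0],"delta_rot":[0,0,0],"jaw":70},{"offset":[-0.07,0,0],"delta_rot":[0,0,0],"jaw":70},{"offset":[-0.07,0,0],"delta_rot":[0,0,0],"jaw":70}]'
```

```text
time_s: 10.68
position: [0.6127, -0.0283, 0.0408]
orientation: [-2.22, -2.214, -0.011]
force: [-1.9, 19.5, 3.6]
grip_width: 0.819
grasp_force: 9.0
```

```bash
python3 -m creep '[{"offset":[0.4,0,0],"delta_rot":[0,0,0],"jaw":70},{"offset":[1,0,0],"delta_rot":[0,0,0],"jaw":70},{"offset":[1.5,0,-0.7],"delta_rot":[0,0,0],"jaw":40},{"offset":[1.5,0,-1.5],"delta_rot":[0,0,0],"jaw":0},{"offset":[1.5,-0.5,-2.4],"delta_rot":[0,0,0],"jaw":0},{"offset":[1.2,-1.4,-2.4],"delta_rot":[0,0,0],"jaw":0},{"offset":[0.6,-2.2,-2.4],"delta_rot":[0,0,0],"jaw":0},{"offset":[0,-3,-2.4],"delta_rot":[0,0,0],"jaw":0},{"offset":[-0.6,-3.8,-2.4],"delta_rot":[0,0,0],"jaw":0},{"offset":[-1.15,-4,-2.4],"delta_rot":[0,0,0],"jaw":0},{"offset":[-1.15,-4,-2.4],"delta_rot":[0,0,0],"jaw":0},{"offset":[-1.15,-4,-2.4],"delta_rot":[0,0,0],"jaw":0}]'
python3 - <<'E'
from h import *
im=manip.snapshot("top");cv2.imwrite("pics/t5.png",cv2.cvtColor(cv2.resize(im[110:265,185:355],None,fx=4,fy=3.8),cv2.COLOR_RGB2BGR))
st();print(rect("top",im,(60,60,30),(90,255,255),(190,115,352,262),.075))
E
```

```text
time_s: 11.68
position: [0.4521, -0.0837, 0.1365]
orientation: [2.231, 2.209, -0.001]
force: [1.3, 0.8, 0.5]
grip_width: -0.003
grasp_force: 0.0
11.7333 pos [ 0.453  -0.0822  0.1365] F [ 0.4188 -0.4018 -0.0969] xhead 89.56678596195592 z [ 0.0013 -0.0007 -1.    ]
(array([610.9218, -81.6542]), (148.97105407714844, 84.30908203125), 0.5300560593605042, array([[ 536.0495,  -40.1905],
       [ 536.8294, -124.496 ],
       [ 685.7941, -123.1179],
       [ 685.0142,  -38.8124]], dtype=float32))
```

View pics/t5.png

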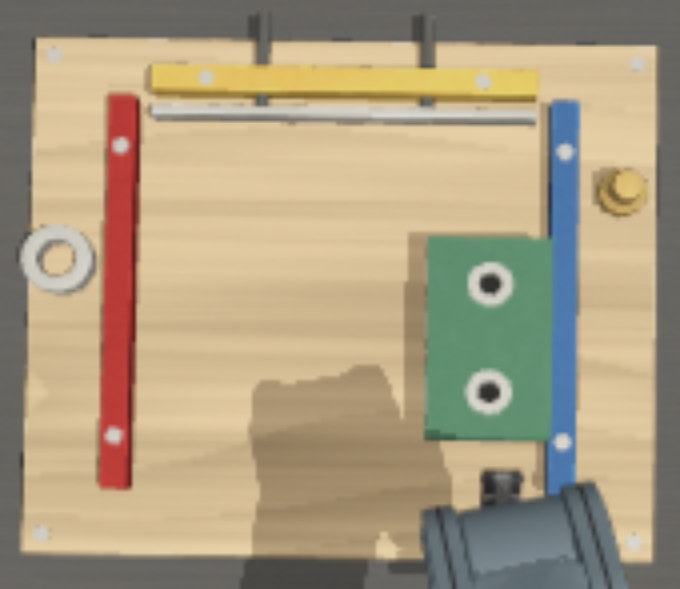

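The casting is seated square on the blue rail, with its near end at x≈0.536 and about 90 mm to go to the jaw. I go down behind its end and push along the rail.

```bash
python3 -m creep '[{"offset":[0,0,0.8],"delta_rot":[0,0,0],"jaw":0},{"offset":[0,0,1.6],"delta_rot":[0,0,0],"jaw":0},{"offset":[0,0,2.4],"delta_rot":[0,0,0],"jaw":0},{"offset":[0,0.4,2.4],"delta_rot":[0,0,0],"jaw":0},{"offset":[0,0.9,2.4],"delta_rot":[0,0,0],"jaw":0},{"offset":[0,1.2,2.4],"delta_rot":[0,0,0],"jaw":0},{"offset":[0,1.4,2.4],"delta_rot":[0,0,0],"jaw":0},{"offset":[0,1.5,2.4],"delta_rot":[0,0,0],"jaw":0},{"offset":[0,1.6,2.4],"delta_rot":[0,0,0],"jaw":0},{"offset":[0,1.7,2.4],"delta_rot":[0,0,0],"jaw":0},{"offset":[0,1.8,2.4],"delta_rot":[0,0,0],"jaw":0},{"offset":[0,1.9,2.4],"delta_rot":[0,0,0],"jaw":0},{"offset":[0,2,2.4],"delta_rot":[0,0,0],"jaw":0},{"offset":[0,2.1,2.4],"delta_rot":[0,0,0],"jaw":0},{"offset":[0,2.2,2.4],"delta_rot":[0,0,0],"jaw":0}]'
```

```text
time_s: 12.98
position: [0.5399, -0.0821, 0.0399]
orientation: [-2.228, -2.214, 0.002]
force: [-2.9, 0.3, -0.1]
grip_width: 0.002
grasp_force: 1.3
```

```bash
python3 -m creep '[{"offset":[0,0.1,0],"delta_rot":[0,0,0],"jaw":0},{"offset":[0,0.2,0],"delta_rot":[0,0,0],"jaw":0},{"offset":[0,0.3,0],"delta_rot":[0,0,0],"jaw":0},{"offset":[0,0.4,0],"delta_rot":[0,0,0],"jaw":0},{"offset":[0,0.5,0],"delta_rot":[0,0,0],"jaw":0},{"offset":[0,0.6,0],"delta_rot":[0,0,0],"jaw":0},{"offset":[0,0.7,0],"delta_rot":[0,0,0],"jaw":0},{"offset":[0,0.8,0],"delta_rot":[0,0,0],"jaw":0}]'
python3 - <<'E'
from h import *
im=manip.snapshot("top");cv2.imwrite("pics/t6.png",cv2.cvtColor(cv2.resize(im[110:265,185:355],None,fx=4,fy=3.8),cv2.COLOR_RGB2BGR))
st();print(rect("top",im,(60,60,30),(90,255,255),(190,115,352,262),.075))
E
```

```text
time_s: 13.65
position: [0.5727, -0.0822, 0.04]
orientation: [2.228, 2.215, 0.0]
force: [-2.0, 0.3, -1.3]
grip_width: -0.003
grasp_force: 0.9
13.7 pos [ 0.5737 -0.0821  0.0402] F [-0.768   0.1718 -1.0297] xhead 89.65951670089146 z [ 0.0013  0.0001 -1.    ]
(array([684.073 , -82.4684]), (99.03868103027344, 87.29085540771484), 0.5300606489181519, array([[ 634.152 ,  -39.283 ],
       [ 634.9595, -126.5701],
       [ 733.994 , -125.6538],
       [ 733.1865,  -38.3667]], dtype=float32))
```

View pics/t6.png

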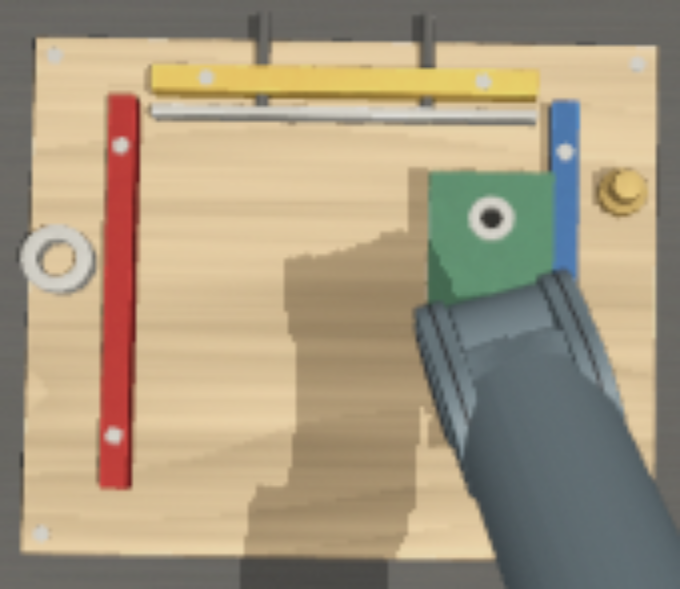

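It is still square on the rail, with its far end at crop row 172 and the jaw face at about row 124, so about 40 mm remain.

```bash
python3 -m creep '[{"offset":[0,0.08,0],"delta_rot":[0,0,0],"jaw":0},{"offset":[0,0.16,0],"delta_rot":[0,0,0],"jaw":0},{"offset":[0,0.24,0],"delta_rot":[0,0,0],"jaw":0},{"offset":[0,0.32,0],"delta_rot":[0,0,0],"jaw":0},{"offset":[0,0.4,0],"delta_rot":[0,0,0],"jaw":0},{"offset":[0,0.48,0],"delta_rot":[0,0,0],"jaw":0},{"offset":[0,0.56,0],"delta_rot":[0,0,0],"jaw":0},{"offset":[0,0.62,0],"delta_rot":[0,0,0],"jaw":0},{"offset":[0,0.66,0],"delta_rot":[0,0,0],"jaw":0},{"offset":[0,0.68,0],"delta_rot":[0,0,0],"jaw":0},{"offset":[0,0.7,0],"delta_rot":[0,0,0],"jaw":0}]'
```

```text
time_s: 14.62
position: [0.6002, -0.0823, 0.0401]
orientation: [-2.228, -2.215, 0.001]
force: [-4.5, -0.0, 4.0]
grip_width: -0.002
grasp_force: 2.4
```

```bash
python3 -m creep '[{"offset":[0,0.02,0],"delta_rot":[0,0,0],"jaw":0},{"offset":[0,0.04,0],"delta_rot":[0,0,0],"jaw":0},{"offset":[0,0.06,0],"delta_rot":[0,0,0],"jaw":0},{"offset":[0,0.08,0],"delta_rot":[0,0,0],"jaw":0}]'
```

```text
time_s: 14.95
position: [0.6035, -0.0824, 0.0401]
orientation: [2.228, 2.215, -0.0]
force: [-4.9, -0.6, 3.2]
grip_width: 0.002
grasp_force: 2.3
```

```bash
python3 -m creep '[{"offset":[0,0.02,0],"delta_rot":[0,0,0],"jaw":0},{"offset":[0,0.04,0],"delta_rot":[0,0,0],"jaw":0},{"offset":[0,0.06,0],"delta_rot":[0,0,0],"jaw":0}]'
```

```text
time_s: 15.2
position: [0.606, -0.0824, 0.0401]
orientation: [2.228, 2.215, -0.0]
force: [-5.3, -0.1, 4.3]
grip_width: 0.001
grasp_force: 2.3
```

```bash
python3 -m creep '[{"offset":[0,0.02,0],"delta_rot":[0,0,0],"jaw":0},{"offset":[0,0.04,0],"delta_rot":[0,0,0],"jaw":0},{"offset":[0,0.06,0],"delta_rot":[0,0,0],"jaw":0}]'
```

```text
time_s: 15.45
position: [0.6084, -0.0824, 0.0401]
orientation: [2.228, 2.215, -0.0]
force: [-4.9, 0.2, 3.9]
grip_width: -0.001
grasp_force: 2.3
```

```bash
python3 -m creep '[{"offset":[0,0.02,0],"delta_rot":[0,0,0],"jaw":0},{"offset":[0,0.04,0],"delta_rot":[0,0,0],"jaw":0},{"offset":[0,0.06,0],"delta_rot":[0,0,0],"jaw":0}]'
```

```text
time_s: 15.7
position: [0.6108, -0.0824, 0.0401]
orientation: [-2.228, -2.215, 0.0]
force: [-4.4, -0.1, 2.6]
grip_width: -0.001
grasp_force: 2.4
```

```bash
python3 -m creep '[{"offset":[0,0.02,0],"delta_rot":[0,0,0],"jaw":0},{"offset":[0,0.04,0],"delta_rot":[0,0,0],"jaw":0}]'
```

```text
time_s: 15.87
position: [0.6124, -0.0824, 0.0401]
orientation: [2.228, 2.215, 0.0]
force: [-5.4, -0.5, 3.0]
grip_width: -0.003
grasp_force: 2.4
```

```bash
python3 -m creep '[{"offset":[0,0.02,0],"delta_rot":[0,0,0],"jaw":0},{"offset":[0,0.04,0],"delta_rot":[0,0,0],"jaw":0}]'
```

```text
time_s: 16.03
position: [0.614, -0.0824, 0.0401]
orientation: [-2.228, -2.215, 0.0]
force: [-4.9, 0.9, 3.9]
grip_width: 0.001
grasp_force: 2.4
```

```bash
python3 -m creep '[{"offset":[0,0.02,0],"delta_rot":[0,0,0],"jaw":0},{"offset":[0,0.04,0],"delta_rot":[0,0,0],"jaw":0}]'
```

```text
time_s: 16.2
position: [0.6156, -0.0825, 0.0401]
orientation: [2.228, 2.215, -0.0]
force: [-4.7, -0.3, 4.7]
grip_width: -0.001
grasp_force: 2.4
```

```bash
python3 -m creep '[{"offset":[0,0.02,0],"delta_rot":[0,0,0],"jaw":0},{"offset":[0,0.04,0],"delta_rot":[0,0,0],"jaw":0}]'
```

```text
time_s: 16.37
position: [0.6172, -0.0825, 0.0401]
orientation: [-2.228, -2.215, 0.0]
force: [-4.5, -0.0, 4.7]
grip_width: 0.003
grasp_force: 2.4
```

```bash
python3 -m creep '[{"offset":[0,0.02,0],"delta_rot":[0,0,0],"jaw":0},{"offset":[0,0.04,0],"delta_rot":[0,0,0],"jaw":0}]'
```

```text
time_s: 16.53
position: [0.6177, -0.0825, 0.0399]
orientation: [-2.227, -2.214, 0.003]
force: [-9.3, -0.3, 6.7]
grip_width: -0.003
grasp_force: 4.8
```

```bash
python3 -m creep '[{"offset":[0,0.02,0],"delta_rot":[0,0,0],"jaw":0},{"offset":[0,0.04,0],"delta_rot":[0,0,0],"jaw":0}]'
```

```text
time_s: 16.7
position: [0.6176, -0.0825, 0.0397]
orientation: [-2.225, -2.212, 0.007]
force: [-14.5, 0.9, 11.7]
grip_width: 0.001
grasp_force: 7.5
```

```bash
python3 -m creep '[{"offset":[0,0.02,0],"delta_rot":[0,0,0],"jaw":0},{"offset":[0,0.04,0],"delta_rot":[0,0,0],"jaw":0}]'
python3 - <<'E'
from h import *
im=manip.snapshot("top")
print(rect("top",im,(60,60,30),(90,255,255),(190,115,352,262),.075))
E
```

```text
time_s: 16.87
position: [0.6176, -0.0825, 0.0395]
orientation: [-2.224, -2.211, 0.011]
force: [-18.9, 0.2, 16.3]
grip_width: -0.001
grasp_force: 9.8
(array([737.8946, -83.4618]), (82.47606658935547, 84.6415786743164), 0.5231050848960876, array([[ 696.2719,  -41.5193],
       [ 697.0446, -126.1573],
       [ 779.5173, -125.4043],
       [ 778.7446,  -40.7663]], dtype=float32))
```

The casting is pressed home on the jaw at about 15 N net. I hold for a second.

```bash
python3 -m creep '[{"offset":[0,0,0],"delta_rot":[0,0,0],"jaw":0},{"offset":[0,0,0],"delta_rot":[0,0,0],"jaw":0},{"offset":[0,0,0],"delta_rot":[0,0,0],"jaw":0},{"offset":[0,0,0],"delta_rot":[0,0,0],"jaw":0},{"offset":[0,0,0],"delta_rot":[0,0,0],"jaw":0},{"offset":[0,0,0],"delta_rot":[0,0,0],"jaw":0},{"offset":[0,0,0],"delta_rot":[0,0,0],"jaw":0},{"offset":[0,0,0],"delta_rot":[0,0,0],"jaw":0},{"offset":[0,0,0],"delta_rot":[0,0,0],"jaw":0},{"offset":[0,0,0],"delta_rot":[0,0,0],"jaw":0},{"offset":[0,0,0],"delta_rot":[0,0,0],"jaw":0},{"offset":[0,0,0],"delta_rot":[0,0,0],"jaw":0}]'
```

```text
time_s: 17.92
position: [0.6176, -0.0825, 0.0394]
orientation: [-2.224, -2.211, 0.011]
force: [-16.2, 0.3, 13.0]
grip_width: 0.002
grasp_force: 8.5
```

```bash
python3 -m creep '[{"offset":[0,-0.1,0],"delta_rot":[0,0,0],"jaw":0},{"offset":[0,-0.3,0],"delta_rot":[0,0,0],"jaw":0},{"offset":[0,-0.8,0],"delta_rot":[0,0,0],"jaw":0},{"offset":[0,-1.5,0],"delta_rot":[0,0,0],"jaw":0},{"offset":[0,-2.3,0],"delta_rot":[0,0,0],"jaw":0},{"offset":[0,-3,-1],"delta_rot":[0,0,0],"jaw":0},{"offset":[0,-3.5,-2],"delta_rot":[0,0,0],"jaw":0},{"offset":[0,-3.8,-3],"delta_rot":[0,0,0],"jaw":0},{"offset":[0,-3.8,-3],"delta_rot":[0,0,0],"jaw":0},{"offset":[0,-3.8,-3],"delta_rot":[0,0,0],"jaw":0}]'
python3 - <<'E'
from h import *
im=manip.snapshot("top");cv2.imwrite("pics/t7.png",cv2.cvtColor(cv2.resize(im[110:265,185:355],None,fx=4,fy=3.8),cv2.COLOR_RGB2BGR))
print(rect("top",im,(60,60,30),(90,255,255),(190,115,352,262),.075))
E
```

```text
time_s: 18.75
position: [0.4721, -0.0821, 0.1634]
orientation: [2.224, 2.209, 0.007]
force: [-0.0, 0.3, -0.2]
grip_width: -0.001
grasp_force: 0.0
(array([702.729 , -82.2066]), (153.07969665527344, 87.25775909423828), 0.3144238293170929, array([[ 625.9509,  -38.9984],
       [ 626.4297, -126.2548],
       [ 779.5071, -125.4148],
       [ 779.0283,  -38.1583]], dtype=float32))
```

View pics/t7.png

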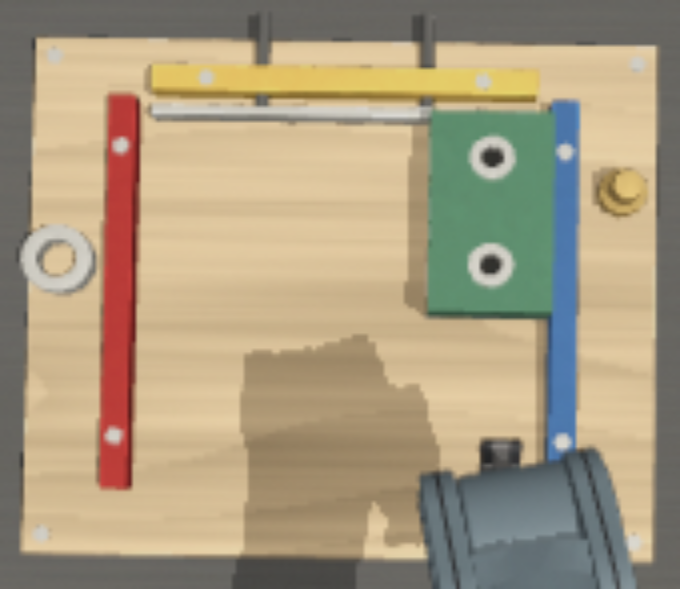

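The casting lies flush on the rail and the jaw, parallel to the rail, and the arm is clear of it. Handing in.

```bash
python3 -c "
from station import manip
print(manip.hand_in())"
```

```text
the job is handed in; nothing more can be done
None
```

I toppled the casting onto its machined face, pressed it square against the blue rail (about 19 N at the wrist) and then home on the steel jaw (about 16–19 N at the wrist), let go and handed in at about 19 s; hand-in gave no verdict, but the last picture shows it flush on both and the collar and plug in place (I did not re-check the five things on the table).

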